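# Slide the sample card to the red stop

### The arm

A 6-joint arm with a two-finger parallel gripper is mounted at the origin on the work surface. World frame = base frame: x ahead of the robot, y to its left, z up, the work surface at z = 0. Lengths are in m, angles in degrees, forces in N, time in s.
With the tool pointing down it reaches from about 0.3 to 0.75 m from the base axis. Payload 8.5 kg.
Tool frame: the origin (TCP) lies between the finger pads; the fingertips stand env.finger_overhang ahead of it and the grasp point (between the pads) lies 2 mm behind it (env.finger_overhang is the distance from the TCP to the fingertips, in m); z points along the fingers, y is the line along which they close (so a half turn about z gives the same grasp; the last joint's range is limited). The gripper opens to 85 mm and grips with 20 to 120 N. Pads are 22 mm wide; open, the fingers measure 114 mm over their backs; the gripper's body (76 mm by 85 mm) begins 54 mm behind the grasp point. The pads swing forward as they close: fully open they stand 13 mm farther back than shut.
Start: joints at [-75.476, 21.807, 74.336, -0, 83.858, -12.336], TCP at [0.248, -0.491, 0.248] pointing down, gripper open.
Joint ranges: [-178.18, 178.18], [-50.72, 133.34], [12.68, 142.11], [-81.47, 261.47], [9.98, 163.14], [-165.26, 165.26]. Speed limits (degrees/s): [136.94, 136.94, 180, 180, 180, 180].

### API

Orientations are given as a 3x3 rotation matrix whose columns are the frame's x, y, z axes.
In Python, from rig import env gives the robot as it stands. The module is installed in compiled form; this text tells all that it offers.
- The arm moves only by the tool jog_arm, never from a script. Its arguments are lists of equal length, an entry for each row: "hand": the finger opening in m, from 0 to 0.0854; "travel": the shift along the world's x, y, z in m, a list of three; "yaw": the turn about the world's z in rad. A call has exactly 5 rows; each row shifts and turns the commanded pose from where the row before left it; what a row does not reach is not made up. A row lasts 1/8 s, in which the tool goes at most 62.5 mm and 10.7 degrees, less where a joint would pass 70% of its speed; a pose out of reach is approached as far as the arm can. A call is refused whole if a number of a shift passes 0.0625 or a number of a turn 0.188, either way. A call with a gripper value outside its range is refused whole. The fingers move at their own pace and stop on an object; "grip_force" is the grip in N (left out, the last holds). Time passes only in rows, so rows that do not move let the fingers close, or fill a call up. It gives the time, the measured TCP pose, the force, the opening and the grip force at its end, in the units of the state.
- env.observe(): the state, without advancing time (a new reading comes with each control period).
- env.get_image(name): name is "scene" or "side" or "wrist"; returns the picture (384x512x3 uint8, red, green, blue); there is no depth.
- env.calibration(name): a dict with "fx", "fy", "cx", "cy" (pixels), "position" and "rotation" of the camera in the world; the wrist camera has in their place "hand_eye" (4x4, takes a point from camera to tool coordinates, whose origin is the TCP and whose axes are the flange's). Camera axes: x right, y down, z forward; pixel columns grow to the right and rows downward; lengths in m; the calibration is good to about 2 mm. A picture is of the moment at which its call begins: read the wrist's pose just before it. calibration takes no time and is no camera call.
- env.close_job(): hands the job in; it is judged then, once.
The state is a dict: "time_s": time; "q": joint angles; "qvel": joint speeds; "joint_efforts": joint torques, N m; "position": TCP position; "tool_rot": TCP orientation; "ft_force": force on the tool from outside, world axes, zero at the start; "wrist_torque": the same for the moment, N m; "grip_width": finger opening in m; "gripper_force": force on a finger pad.
Only numpy, scipy, OpenCV 4.12 (cv2) and the standard library are available. Lean on these libraries where they do the work, as an engineer would, in place of code of your own. Each camera call takes 0.05 s, during which the arm holds its last target. There are 200 camera calls.

### The job

Bring the yellow sample card to the red stop: with a fingertip press down the blue pad in the middle of the card carriage, which frees its friction brake, then, keeping the pad down, push the carriage along its rail until it rests against the red stop. Then let the pad spring up again so that the brake grips. Do not force the carriage along while the brake is gripping, and leave the loose things around it standing where they are.

Things in the scene. Friction and masses are not known exactly. Their poses are not given: they have to be found in the camera images.
- slide_base: the card slide's fixed grey board, 280 x 460 x 12 mm, with an aluminium rail 30 mm wide whose top is 34 mm above the table. Origin at table height under the rail's middle; the rail runs along the board's own y axis, x points away from the robot side, z up. The board reaches 60 mm to -x and 220 mm to +x of the rail. It lies at a different place and yaw each time
- carriage_mid (a point): centre of the carriage that rides on the rail, 50 mm above the table. The carriage is a dark block 96 mm long along the rail and 70 mm across, with a grey raised shoulder (12 mm thick, top 70 mm above the table) at each end of its length and a yellow card on a plate at its far (+x) side (plate reaches 130 mm from the rail, 115 mm long along the rail, tops under 50 mm above the table). Its end faces are 48 mm from this point along the rail
- pad_top (a point): centre of the top face of the blue brake pad in the carriage's middle, 62 mm above the table when up. The pad is 56 mm across by 60 mm along the rail; 72 mm are free between the shoulders, which rise 8 mm above the pad, so a fingertip on the pad may also push on a shoulder
- pad (a joint): how far the pad is pressed down, m: 0 up (brake grips), 0.005 fully down. A spring pushes it up with 12 N at the top and 15 N fully down; the brake is free once the pad is about 1 mm down, and grips again when it is let go
- carriage (a joint): carriage position along the rail, m, along the board's +y axis, 0 in the rail's middle. With the brake free it slides with about 2 N of drag and stays where it is left; with the brake gripping it resists about 20 to 25 N
- stop_red: red stop block clamped on the rail at one end, 20 mm along the rail, 56 mm across, top 66 mm above the table, a small steel screw head on it up to 72 mm. Fixed, does not give. Origin at table height under its centre; the carriage rests against it when carriage_mid is 58 mm from it horizontally. It may be at either end of the rail, at a varying place
- stop_white: white stop block of the same size at the rail's other end; not the one wanted. Origin at table height under its centre
- tree: small model tree, 92 mm tall, on a brown puck 44 mm across, standing loose on the slide's board; origin under its centre
- glue_pot: small jar with a white cap, 40 mm across, 45 mm tall, standing loose on the slide's board; origin under its centre
- applicator: loose black fibre applicator, an upright tube 200 mm tall on a white foot 90 mm across; origin under its centre
- glue_bottle: loose clear bottle with a yellow cap, 60 mm across, 150 mm tall; origin under its centre
- brush: loose brush lying on the table; origin under its middle
- cup: loose white cup, 72 mm across, 70 mm tall; origin under its centre
- fibre_jar: loose clear jar with a green cap, 64 mm across, 80 mm tall; origin under its centre

How it is judged:
By the outcome, as a careful person would: the job done as asked, in the order asked, and still so for the second after the job is handed in, with the robot touching nothing.
It also fails if it takes over 38 s, if anything falls off the work surface, if the arm or the gripper's body presses on something with over 40 N, if the wrist force passes 120 N, or if a joint passes its speed limit or range.

## Working session

There is one attempt and no reset: what is moved stays moved. The work goes in short steps, Python scripts to look and compute and a tool call to move; the robot and the scene stay as the last step left them, time stands still between calls to the robot, and variables do not carry over. Pictures are saved under pics/ and viewed, at most 10 in all, crops included, and the job is handed in when it is done.

Besides the shell and the picture viewer there is one more tool, called as name(argument=value, ...), one argument or row to a line, values as JSON. jog_arm: Moves the arm, as the interface text tells. Its arguments: {"type":"object","properties":{"hand":{"type":"array"},"travel":{"type":"array"},"yaw":{"type":"array"},"grip_force":{"type":"number"}},"required":["hand","travel","yaw"]}

```bash
mkdir -p pics; python3 - <<'E'
from rig import env
import cv2,numpy as np
for n in("scene","side"):
    cv2.imwrite(f"pics/{n}0.png",env.get_image(n)[:,:,::-1]); c=env.calibration(n); print(n,c)
s=env.observe(); print(env.finger_overhang,s["time_s"],s["position"],s["tool_rot"],s["ft_force"],s["grip_width"])
print(env.calibration("wrist"))
E
```

```text
scene {'fx': 350.6726221015571, 'fy': 350.6726221015571, 'cx': 252.51913593248824, 'cy': 190.99954361257554, 'position': array([ 0.97079963, -0.37352617,  0.92381129]), 'rotation': array([[ 0.69999252,  0.60900514, -0.37299223],
       [ 0.71413719, -0.60007022,  0.36044944],
       [-0.00430597, -0.51867954, -0.85495789]])}
side {'fx': 451.74864820444327, 'fy': 451.74864820444327, 'cx': 252.0154655401518, 'cy': 188.80844428679467, 'position': array([ 0.2944824 , -1.10436726,  1.27492134]), 'rotation': array([[ 0.96909339, -0.17338044,  0.17549138],
       [-0.2465329 , -0.70636462,  0.66352886],
       [ 0.00891798, -0.68628584, -0.72727726]])}
0.017 0.1 [ 0.24844514 -0.49042001  0.24780154] [[ 8.92118393e-01  4.51801599e-01 -2.96818946e-04]
 [ 4.51801603e-01 -8.92117592e-01  1.23046173e-03]
 [ 2.91127173e-04 -1.23182081e-03 -9.99999199e-01]] [ 0.09728159 -0.51912338  0.08815101] 0.08546982102257926
{'fx': 266.8397963934029, 'fy': 266.8397963934029, 'cx': 260.20624599083175, 'cy': 192.01335528218246, 'hand_eye': array([[-3.20587424e-04, -9.61207034e-01, -2.75827726e-01,
         6.89142650e-02],
       [ 9.99999945e-01, -2.85142695e-04, -1.68606118e-04,
         8.04362989e-04],
       [ 8.34151256e-05, -2.75827764e-01,  9.61207073e-01,
        -1.25636074e-01],
       [ 0.00000000e+00,  0.00000000e+00,  0.00000000e+00,
         1.00000000e+00]])}
```

View pics/scene0.png

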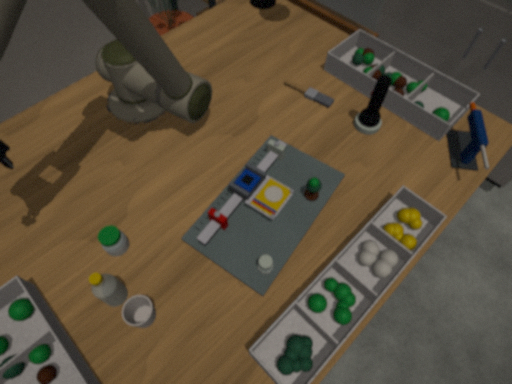

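View pics/side0.png

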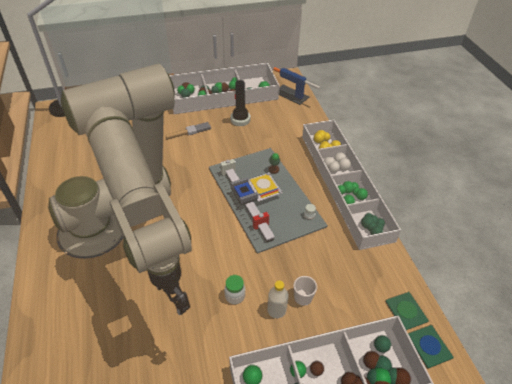

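The scene picture shows the board with corners near (272,137), (343,177), (263,293) and (184,238). The blue pad is near (248,181), the red stop near (217,217) and the white stop near (277,145). In the side picture the pad is near (244,190) and the red stop near (260,220).

```bash
cat > h.py <<'E'
from rig import env
import cv2,numpy as np
def ray(n,uv):
    c=env.calibration(n); d=np.array([(uv[0]-c['cx'])/c['fx'],(uv[1]-c['cy'])/c['fy'],1.]); return c['position'],c['rotation']@d
def onz(n,uv,z):
    p,d=ray(n,uv); return p+d*(z-p[2])/d[2]
def mask(im,col):
    h=cv2.cvtColor(im,cv2.COLOR_RGB2HSV); H,S,V=cv2.split(h)
    m={'blue':(H>105)&(H<130)&(S>130)&(V>60),'red':((H<6)|(H>174))&(S>150)&(V>70)}[col]
    return m.astype(np.uint8)
E
python3 - <<'E'
from h import *
rois={'scene':(180,130,350,300),'side':(205,145,330,250)}
out=[]
for n,(a,b,c,d) in rois.items():
    im=cv2.imread(f"pics/{n}0.png")[:,:,::-1].copy()
    for col,z in(('blue',.062),('red',.066)):
        m=mask(im,col); k=np.zeros_like(m); k[b:d,a:c]=m[b:d,a:c]
        k=cv2.morphologyEx(k,cv2.MORPH_CLOSE,np.ones((5,5)))
        cs=max(cv2.findContours(k,0,2)[0],key=cv2.contourArea)
        r=cv2.minAreaRect(cs); print(n,col,cv2.contourArea(cs),r,onz(n,r[0],z),)
    # board: grey low sat
    q=cv2.resize(im[b:d,a:c],None,fx=3.2 if n=='scene' else 4,fy=3.2 if n=='scene' else 4,interpolation=cv2.INTER_CUBIC)
    out.append(cv2.resize(q,(400,int(q.shape[0]*400/q.shape[1]))))
H=max(o.shape[0] for o in out)
out=[cv2.copyMakeBorder(o,0,H-o.shape[0],0,0,0) for o in out]
cv2.imwrite("pics/crop.png",np.hstack(out)[:,:,::-1])
# board corners from the scene, top z=.012
for uv in((272,137),(343,177),(263,293),(184,238)): print(uv,onz('scene',uv,.012))
E
```

```text
scene blue 323.0 ((247.42686462402344, 179.84149169921875), (18.584678649902344, 20.77111053466797), 38.65980911254883) [0.55702007 0.00595915 0.062     ]
scene red 110.0 ((217.85504150390625, 217.38848876953125), (23.04706573486328, 9.328575134277344), 37.5685920715332) [ 0.59030086 -0.13861692  0.066     ]
side blue 124.5 ((243.56166076660156, 189.16439819335938), (11.23595142364502, 14.513101577758789), 69.44395446777344) [0.55643157 0.00792097 0.062     ]
side red 98.0 ((260.8977966308594, 220.218994140625), (11.961006164550781, 16.91628074645996), 70.01689147949219) [ 0.57921514 -0.15328343  0.066     ]
(272, 137) [0.46759124 0.20570147 0.012     ]
(343, 177) [0.73427659 0.24718383 0.012     ]
(263, 293) [ 0.81224161 -0.18567153  0.012     ]
(184, 238) [ 0.54813876 -0.2348399   0.012     ]
```

View pics/crop.png

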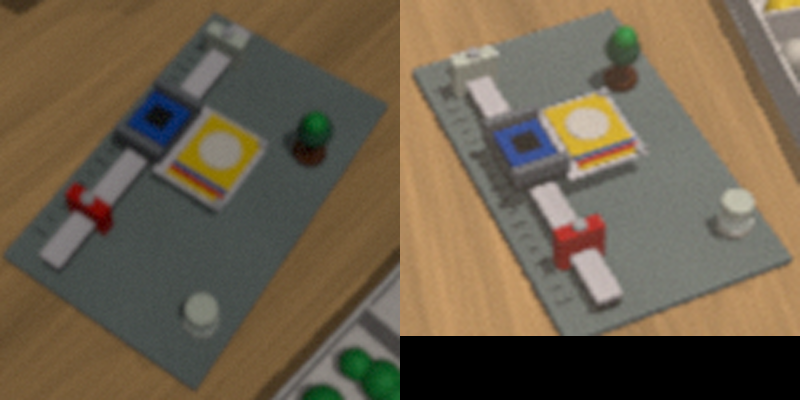

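Closing the fingers and moving above the pad. The board yaw is about 10.3°, so the tool turns about -0.29 rad.

jog_arm(
  hand=[0, 0, 0, 0, 0],
  travel=[
    [0.031, 0.05, 0],
    [0.031, 0.05, 0],
    [0.031, 0.05, 0],
    [0.031, 0.05, 0],
    [0.031, 0.05, 0],
  ],
  yaw=[-0.029, -0.029, -0.029, -0.029, -0.029],
  grip_force=20,
)

```text
time_s: 0.72
position: [0.4041, -0.2389, 0.2482]
tool_rot: [[0.948, 0.317, -0.0], [0.317, -0.948, 0.0], [-0.0, -0.0, -1.0]]
ft_force: [0.2, -0.5, 0.6]
grip_width: 0.0
gripper_force: 0.0
```

jog_arm(
  hand=[0, 0, 0, 0, 0],
  travel=[
    [0.031, 0.05, 0],
    [0.031, 0.05, 0],
    [0.031, 0.05, 0],
    [0.031, 0.045, 0],
    [0.03, 0.045, 0],
  ],
  yaw=[-0.029, -0.029, -0.029, -0.029, -0.029],
)

```text
time_s: 1.35
position: [0.5582, 0.0011, 0.248]
tool_rot: [[0.984, 0.177, -0.001], [0.177, -0.984, 0.0], [-0.0, -0.0, -1.0]]
ft_force: [0.9, -0.9, -0.2]
grip_width: 0.0002
gripper_force: 0.0
```

jog_arm(
  hand=[0, 0, 0, 0, 0],
  travel=[
    [0, 0, 0],
    [0, 0, 0],
    [0, 0, 0],
    [0, 0, 0],
    [0, 0, 0],
  ],
  yaw=[0, 0, 0, 0, 0],
)

```text
time_s: 1.98
position: [0.5573, -0.0012, 0.2485]
tool_rot: [[0.984, 0.177, 0.0], [0.177, -0.984, -0.0], [0.0, 0.0, -1.0]]
ft_force: [-0.2, -0.5, 0.0]
grip_width: -0.0001
gripper_force: 0.0
```

```bash
cat >> h.py <<'E'
def wz(s,uv,z):
    c=env.calibration("wrist"); T=np.eye(4); T[:3,:3]=s['tool_rot']; T[:3,3]=s['position']; M=T@c['hand_eye']
    d=M[:3,:3]@np.array([(uv[0]-c['cx'])/c['fx'],(uv[1]-c['cy'])/c['fy'],1.]); p=M[:3,3]; return p+d*(z-p[2])/d[2]
E
python3 - <<'E'
from h import *
s=env.observe(); im=env.get_image("wrist"); cv2.imwrite("pics/w1.png",im[:,:,::-1])
print(s['time_s'],s['position'],s['tool_rot'][:,0],s['ft_force'],s['grip_width'])
for col,z in(('blue',.062),('red',.066)):
    k=cv2.morphologyEx(mask(im,col),cv2.MORPH_CLOSE,np.ones((7,7)))
    for cs in cv2.findContours(k,0,2)[0]:
        if cv2.contourArea(cs)>150:
            r=cv2.minAreaRect(cs); print(col,cv2.contourArea(cs),r,wz(s,r[0],z),[wz(s,p,z)[:2].round(3) for p in cv2.boxPoints(r)])
E
```

```text
1.975 [ 0.55733432 -0.00119666  0.24845941] [9.84219517e-01 1.76951756e-01 1.37985552e-04] [-0.21336886 -0.52026698  0.04716132] -0.0001073213198233251
blue 2125.0 ((253.5, 173.5), (45.0, 49.0), 90.0) [0.55869426 0.00610664 0.062     ] [array([0.58 , 0.039]), array([ 0.59 , -0.017]), array([ 0.536, -0.028]), array([0.526, 0.031])]
blue 164.5 ((281.7279968261719, 98.49600219726562), (3.5290303230285645, 69.05135345458984), 0.8425242304801941) [ 0.6475693  -0.01024847  0.062     ] [array([ 0.611, -0.015]), array([ 0.682, -0.002]), array([ 0.682, -0.006]), array([ 0.611, -0.019])]
red 621.0 ((367.35382080078125, 171.1692352294922), (29.768335342407227, 49.6138916015625), 7.125016689300537) [ 0.58593091 -0.12503317  0.066     ] [array([ 0.555, -0.112]), array([ 0.613, -0.103]), array([ 0.615, -0.138]), array([ 0.557, -0.148])]
red 190.5 ((288.5901794433594, 98.49180603027344), (3.9992001056671143, 69.0661849975586), 1.1457626819610596) [ 0.64861501 -0.01736025  0.066     ] [array([ 0.612, -0.022]), array([ 0.682, -0.009]), array([ 0.683, -0.013]), array([ 0.613, -0.026])]
```

View pics/w1.png

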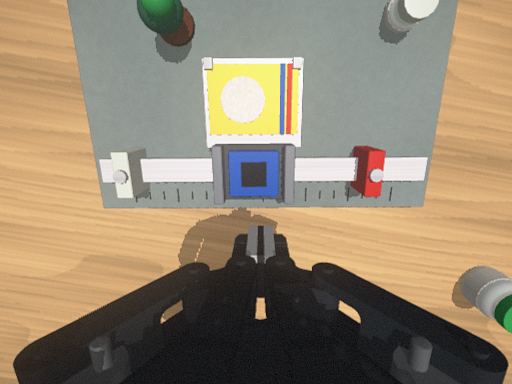

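The wrist view shows the pad at (254,174), the red stop's top near (375,172) and the white stop at (127,173). The rail is clear. I'll go down to just above the pad.

jog_arm(
  hand=[0, 0, 0, 0, 0],
  travel=[
    [0.001, 0.007, -0.05],
    [0, 0, -0.05],
    [0, 0, -0.04],
    [0, 0, -0.016],
    [0, 0, 0],
  ],
  yaw=[0, 0, 0, 0, 0],
)

```text
time_s: 2.65
position: [0.5581, 0.0063, 0.0914]
tool_rot: [[0.984, 0.178, -0.002], [0.178, -0.984, 0.0], [-0.002, -0.001, -1.0]]
ft_force: [-0.1, -0.3, 0.7]
grip_width: 0.0
gripper_force: 0.0
```

jog_arm(
  hand=[0, 0, 0, 0, 0],
  travel=[
    [0, 0, -0.004],
    [0, 0, -0.004],
    [0, 0, -0.002],
    [0, 0, -0.002],
    [0, 0, 0],
  ],
  yaw=[0, 0, 0, 0, 0],
)

```text
time_s: 3.28
position: [0.5585, 0.0063, 0.0803]
tool_rot: [[0.984, 0.178, -0.0], [0.178, -0.984, 0.0], [-0.0, -0.0, -1.0]]
ft_force: [0.4, 0.3, -0.9]
grip_width: 0.0001
gripper_force: 0.0
```

jog_arm(
  hand=[0, 0, 0, 0, 0],
  travel=[
    [0, 0, -0.002],
    [0, 0, -0.002],
    [0, 0, -0.001],
    [0, 0, 0],
    [0, 0, 0],
  ],
  yaw=[0, 0, 0, 0, 0],
)

```text
time_s: 3.9
position: [0.5588, 0.0063, 0.0767]
tool_rot: [[0.984, 0.178, 0.002], [0.178, -0.984, -0.0], [0.002, 0.001, -1.0]]
ft_force: [-3.5, -0.4, 12.3]
grip_width: -0.0001
gripper_force: 6.4
```

jog_arm(
  hand=[0, 0, 0, 0, 0],
  travel=[
    [0, 0, -0.001],
    [0, 0, -0.001],
    [0, 0, 0],
    [0, 0, 0],
    [0, 0, 0],
  ],
  yaw=[0, 0, 0, 0, 0],
)

```text
time_s: 4.53
position: [0.5588, 0.0063, 0.0749]
tool_rot: [[0.984, 0.178, 0.002], [0.178, -0.984, -0.0], [0.002, 0.001, -1.0]]
ft_force: [-4.0, 1.3, 14.5]
grip_width: 0.0001
gripper_force: 6.9
```

The pad is about 4 mm down, so the brake is free. Pushing along the rail towards the red stop.

jog_arm(
  hand=[0, 0, 0, 0, 0],
  travel=[
    [0.0005, -0.003, 0],
    [0.0009, -0.005, 0],
    [0.0009, -0.005, 0],
    [0.0009, -0.005, 0],
    [0, 0, 0],
  ],
  yaw=[0, 0, 0, 0, 0],
)

```text
time_s: 5.15
position: [0.5622, -0.0122, 0.0749]
tool_rot: [[0.984, 0.178, 0.002], [0.178, -0.984, -0.001], [0.002, 0.001, -1.0]]
ft_force: [-3.4, -1.3, 12.8]
grip_width: -0.0
gripper_force: 6.9
```

```bash
cat > m.py <<'E'
from h import *
s=env.observe(); im=env.get_image("side")
print(s['time_s'],s['position'],s['ft_force'])
m=mask(im,'blue'); k=np.zeros_like(m); k[150:250,205:330]=m[150:250,205:330]
k=cv2.morphologyEx(k,cv2.MORPH_CLOSE,np.ones((5,5)))
print([(cv2.contourArea(c),cv2.minAreaRect(c)[0]) for c in cv2.findContours(k,0,2)[0]])
w=env.get_image("wrist"); H,S,V=cv2.split(cv2.cvtColor(w,cv2.COLOR_RGB2HSV))
y=((H>20)&(H<34)&(S>150)&(V>120)).astype(np.uint8)
c=max(cv2.findContours(y,0,2)[0],key=cv2.contourArea); r=cv2.minAreaRect(c); print('card',r,wz(s,r[0],.048))
cv2.imwrite("pics/wl.png",w[:,:,::-1]); cv2.imwrite("pics/sl.png",im[:,:,::-1])
E
python3 m.py
```

```text
5.15 [ 0.56221544 -0.01216638  0.07493044] [-3.38275989 -1.27528839 12.81658439]
[(20.0, (250.25001525878906, 193.75))]
card ((196.52474975585938, 88.24751281738281), (145.07640075683594, 69.25457763671875), 84.2894058227539) [0.63827587 0.03510111 0.048     ]
```

View pics/wl.png

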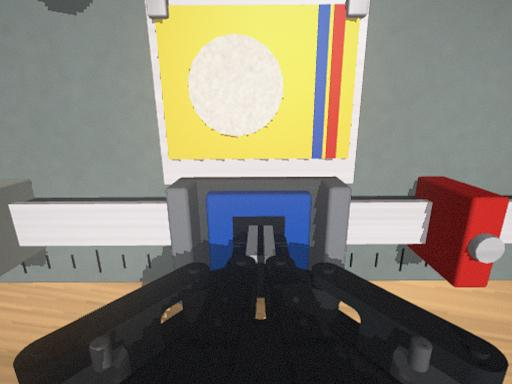

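The pad is still centred under the fingers (col 260), so the carriage follows. The shoulder's outer edge is at col 350 and the stop's near top edge at about col 460. I'll keep pushing.

jog_arm(
  hand=[0, 0, 0, 0, 0],
  travel=[
    [0.0009, -0.005, 0],
    [0.0011, -0.006, 0],
    [0.0011, -0.006, 0],
    [0.0011, -0.006, 0],
    [0.0011, -0.006, 0],
  ],
  yaw=[0, 0, 0, 0, 0],
)

```text
time_s: 5.88
position: [0.5675, -0.0407, 0.075]
tool_rot: [[0.984, 0.178, 0.002], [0.178, -0.984, -0.0], [0.002, 0.001, -1.0]]
ft_force: [-3.1, 1.8, 13.8]
grip_width: -0.0002
gripper_force: 6.9
```

jog_arm(
  hand=[0, 0, 0, 0, 0],
  travel=[
    [0.0009, -0.005, 0],
    [0.0009, -0.005, 0],
    [0.0007, -0.004, 0],
    [0.0005, -0.003, 0],
    [0, 0, 0],
  ],
  yaw=[0, 0, 0, 0, 0],
)

```text
time_s: 6.5
position: [0.5707, -0.0581, 0.0751]
tool_rot: [[0.984, 0.178, 0.003], [0.178, -0.984, -0.001], [0.003, 0.002, -1.0]]
ft_force: [-3.2, -0.5, 13.8]
grip_width: -0.0001
gripper_force: 6.9
```

```bash
python3 m.py
```

```text
6.5 [ 0.57072202 -0.05808082  0.07508888] [-3.18864045 -0.52261031 13.83375008]
[(18.0, (257.45001220703125, 203.15000915527344))]
card ((177.98193359375, 101.61625671386719), (164.33360290527344, 69.81423950195312), 61.361080169677734) [ 0.63825042 -0.00162395  0.048     ]
```

View pics/wl.png

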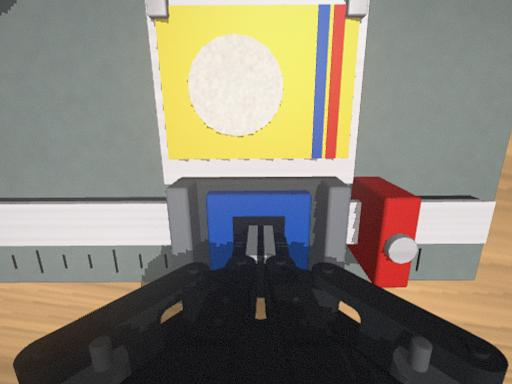

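The stop's near top edge is at about col 382 and the shoulder edge at 350, so roughly 17 mm remain.

jog_arm(
  hand=[0, 0, 0, 0, 0],
  travel=[
    [0.0005, -0.003, 0],
    [0.0007, -0.004, 0],
    [0.0005, -0.003, 0],
    [0.0004, -0.002, 0],
    [0.0002, -0.001, 0],
  ],
  yaw=[0, 0, 0, 0, 0],
)

```text
time_s: 7.22
position: [0.573, -0.0708, 0.0751]
tool_rot: [[0.984, 0.178, 0.003], [0.178, -0.984, -0.001], [0.003, 0.001, -1.0]]
ft_force: [-2.5, 1.6, 13.3]
grip_width: -0.0002
gripper_force: 6.9
```

jog_arm(
  hand=[0, 0, 0, 0, 0],
  travel=[
    [0.0002, -0.001, 0],
    [0.0002, -0.001, 0],
    [0.0002, -0.001, 0],
    [0.0002, -0.001, 0],
    [0, 0, 0],
  ],
  yaw=[0, 0, 0, 0, 0],
)

```text
time_s: 7.85
position: [0.5738, -0.0748, 0.0751]
tool_rot: [[0.984, 0.178, 0.003], [0.178, -0.984, -0.001], [0.003, 0.001, -1.0]]
ft_force: [-1.9, 1.1, 13.9]
grip_width: -0.0001
gripper_force: 6.9
```

jog_arm(
  hand=[0, 0, 0, 0, 0],
  travel=[
    [0.0002, -0.001, 0],
    [0.0002, -0.001, 0],
    [0.0002, -0.001, 0],
    [0.0002, -0.001, 0],
    [0, 0, 0],
  ],
  yaw=[0, 0, 0, 0, 0],
)

```text
time_s: 8.48
position: [0.5743, -0.0776, 0.0749]
tool_rot: [[0.984, 0.178, 0.002], [0.178, -0.984, 0.001], [0.002, -0.001, -1.0]]
ft_force: [-2.9, 7.3, 13.9]
grip_width: 0.0002
gripper_force: 6.9
```

```bash
python3 m.py
```

```text
8.475 [ 0.57429835 -0.07763584  0.07490825] [-2.93596982  7.34908446 13.89119047]
[(18.0, (258.5000305175781, 207.5000457763672))]
card ((232.5, 86.0), (155.0, 142.0), 0.0) [ 0.65487868 -0.04906986  0.048     ]
```

View pics/wl.png

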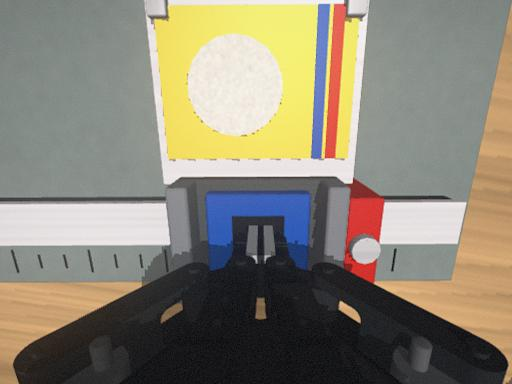

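Force along the rail rose to about 7 N and the picture shows the shoulder (col 350) flush on the red stop. One more small nudge to confirm, then a slow lift straight up.

jog_arm(
  hand=[0, 0, 0, 0, 0],
  travel=[
    [0.0002, -0.001, 0],
    [0, 0, 0],
    [0, 0, 0],
    [0, 0, 0],
    [0, 0, 0],
  ],
  yaw=[0, 0, 0, 0, 0],
)

```text
time_s: 9.2
position: [0.5744, -0.0783, 0.0748]
tool_rot: [[0.984, 0.178, 0.002], [0.178, -0.984, 0.002], [0.002, -0.002, -1.0]]
ft_force: [-2.6, 8.4, 13.8]
grip_width: 0.0001
gripper_force: 6.9
```

jog_arm(
  hand=[0, 0, 0, 0, 0],
  travel=[
    [0, 0, 0.003],
    [0, 0, 0.003],
    [0, 0, 0.005],
    [0, 0, 0.01],
    [0, 0, 0.02],
  ],
  yaw=[0, 0, 0, 0, 0],
)

```text
time_s: 9.82
position: [0.5738, -0.0797, 0.1145]
tool_rot: [[0.984, 0.178, -0.001], [0.178, -0.984, 0.0], [-0.001, -0.001, -1.0]]
ft_force: [-0.2, 0.3, -0.4]
grip_width: 0.0002
gripper_force: 0.0
```

jog_arm(
  hand=[0, 0, 0, 0, 0],
  travel=[
    [0, 0, 0.04],
    [0, 0, 0.04],
    [0, 0, 0.04],
    [0, 0, 0.01],
    [0, 0, 0],
  ],
  yaw=[0, 0, 0, 0, 0],
)

```text
time_s: 10.45
position: [0.574, -0.0797, 0.2443]
tool_rot: [[0.984, 0.178, 0.0], [0.178, -0.984, -0.0], [0.0, 0.0, -1.0]]
ft_force: [-0.5, -0.2, -0.3]
grip_width: -0.0
gripper_force: 0.0
```

```bash
python3 m.py
```

```text
10.45 [ 0.57396775 -0.07967311  0.24425287] [-0.4991885  -0.1927137  -0.25770291]
[(153.0, (253.49998474121094, 205.0))]
card ((300.0, 134.0), (0.0, 0.0), 0.0) [ 0.62985869 -0.11842704  0.048     ]
```

View pics/wl.png

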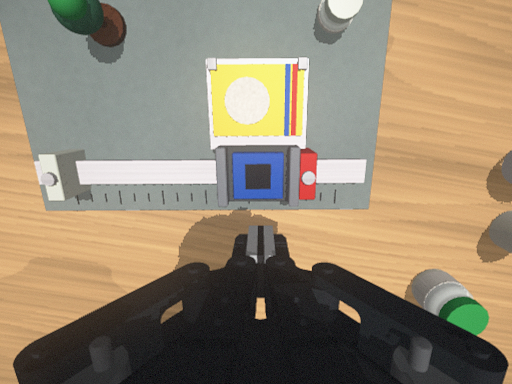

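The carriage sits flush against the red stop (touching at col 300), the pad at (258,176) is up, and the tree and pots are where they were.

```bash
python3 -c "
from rig import env
print(env.close_job())"
```

```text
the job is handed in; nothing more can be done
None
```

The carriage was pushed with the pad held down until it rested against the red stop, the pad was let up so the brake grips, and the job was handed in after about 10.5 s with the arm clear.

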